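# Park the spring plunger and open the tea caddy

### The arm

A 6-joint arm with a two-finger parallel gripper is mounted at the origin on the work surface. World frame = base frame: x ahead of the robot, y to its left, z up, the work surface at z = 0. Lengths are in m, angles in rad, forces in N, time in s.
With the tool pointing down it reaches from about 0.3 to 0.775 m from the base axis. Payload 14.6 kg.
Tool frame: the origin (TCP) lies on the centre line of the jaws, within the pads' length; the fingertips stand 19 mm ahead of it and the grasp point (between the pads) is the TCP; z points along the fingers, y is the direction in which the jaws open and shut (so a half turn about z gives the same grasp; the last joint's range is limited). The gripper opens to 94 mm and grips with 3 to 60 N. Pads are 16 mm wide; open, the fingers measure 119 mm over their backs; the gripper's body (75 mm by 177 mm) begins 78 mm behind the grasp point.
Start: joints at [-1.223, 0.3, 1.521, -0, 1.321, -0.067], TCP at [0.222, -0.503, 0.224] pointing down, gripper open.
Joint ranges: [-3.03, 3.03], [-0.79, 2.21], [0.23, 2.52], [-1.04, 4.18], [0, 3.07], [-2.55, 2.55]. Speed limits (rad/s): [2.22, 2.22, 2.57, 3.14, 3.14, 3.14].

### API

Orientations are given as [roll, pitch, yaw] about the fixed x, y, z axes, in that order (R = Rz(yaw) Ry(pitch) Rx(roll)).
In Python, from station import ctrl gives the robot as it stands. The module is installed in compiled form; this text tells all that it offers.
- The arm moves only by the shell command python3 -m creep 'ROWS' [FORCE]. ROWS is a JSON object of lists of equal length, an entry for each row: "translation": the shift along the world's x, y, z in mm, a list of three; "yaw": the turn about the world's z in rad; "gripper": the closure in counts, from 0 (fully open) to 255 (shut). A call has 1 to 5 rows; each row is the pose to reach, as a shift and turn from the pose measured when the call began; what a row does not reach only later rows make up. A row lasts 1/12 s, in which the tool goes at most 41.7 mm and 7.16 degrees, less where a joint would pass 70% of its speed; a pose out of reach is approached as far as the arm can. A call with a gripper value outside its range is refused whole. The fingers move at their own pace and stop on an object; FORCE is the grip in N (left out, the last holds). Time passes only in rows, so rows that repeat a pose let the fingers close. It gives the time, the measured TCP pose, the force and the opening at its end, in the units of the state.
- ctrl.get_obs(): the state, without advancing time (a new reading comes with each control period).
- ctrl.camera(name): name is "scene" or "top" or "wrist"; returns a dict with "pixels" (420x560x3 uint8, red, green, blue), "depth" (420x560 float32, m along the optical axis (not along the pixel's ray), 0 where there is no reading), "fx", "fy", "cx", "cy" (pixels), "dist" ([k1, k2, p1, p2, k3] as OpenCV has them; the pictures are not rectified), "R" (3x3) and "t" (3): a world point X has camera coordinates R X + t; the wrist camera has in their place "tool_from_camera" (4x4, takes a point from camera to tool coordinates, whose origin is the TCP and whose axes are the flange's). Camera axes: x right, y down, z forward; pixel columns grow to the right and rows downward; lengths in m; the calibration is good to about 2 mm. A picture is of the moment at which its call begins: read the wrist's pose just before it.
- ctrl.hand_in(): hands the job in, once; it reports no verdict.
The state is a dict: "time_s": time; "qpos": joint angles; "joint_vel": joint speeds; "tau": joint torques, N m; "ee_pos": TCP position; "eef_rot": TCP orientation; "force": force on the tool from outside, world axes, zero at the start; "moment": the same for the moment, N m; "grip_width": finger opening in m.
Only numpy, scipy, OpenCV 4.12 (cv2) and the standard library are available. Lean on these libraries where they do the work, as an engineer would, in place of code of your own. Each camera call takes 0.05 s, during which the arm holds its last target. There are 200 camera calls.

### The job

Unlock the tea caddy and open it: pull its red spring plunger knob up, twist it clockwise as far as the rest notch beside the stop and let it settle there so that it stays up by itself, then slide the wooden cover all the way open. Turn gently until you feel the stop and do not force it, and leave the kettle, cups, sugar pot and jar where they stand.

Things in the scene. Friction and masses are not known exactly. Their poses are not given: they have to be found in the camera images.
- caddy: Fixed wooden tea caddy, open box 110 (own x) x 260 (own y) x 50 mm high; origin at the centre of its underside, z up. A steel bridge crosses it at own y = -95 mm, its top 69 mm above the crate top. The upright plunger stands on the bridge at own (0, -95) mm; its bolt goes down into the cover and locks it. The cover opens along the caddy's own +y.
- knob: Red T knob: bar 44 mm long (own x), 12 thick (own y), 30 high; origin on the plunger axis at the bar's underside, 95 mm above the crate top while locked; z up. Pinch it across its thickness from above, tips no lower than its underside: the collar, ring and stop just beneath reach 35 mm out from the axis and 91 mm above the crate top.
- lift (a joint): Lift of the plunger, m, 0 = home, end of travel 0.017; sprung down with 7 N (home) to 12 N (top). A cross pin under the knob lets it turn clockwise only: over 0.009 it clears its slot, at 0.013 or more (0.015 is comfortable) it passes the ridge before the rest notch. In the notch it reads about 0.009. Let go before the notch it twists back and snaps home.
- twist (a joint): Turn of the knob from its locked angle, rad, clockwise from above; 0 = bar along the caddy's own x (slack of 0.04 when locked). Sprung back with 0.06 N m plus 0.04 per rad. The rest notch lies somewhere between 0.5 and 1.3 rad, different each time: under 0.1 rad wide for the pin, between a 3.5 mm ridge and a hard stop. Turn with the knob lifted until the stop is felt, then lower and let go.
- rest_ring (a joint): How far the pressed-on brass ring that carries the yellow ridge and stop has been pushed round clockwise by forcing the knob against the stop, rad; 0 when unloaded, about 3.5 N m per rad. Above 0.1 (0.35 N m) counts as forced.
- cover (a joint): Opening of the sliding cover, m, 0 = shut, 0.110 = fully open at its end stop. Slides with about 3 N of friction, only once the plunger's bolt is raised.
- cover_grip (a point): Top centre of the dark round upright handle (22 mm diameter, 55 mm tall) on the cover, 112 mm above the crate top; the handle's axis is vertical and at own (0, +40) mm of the caddy when shut.
- kettle: Aluminium kettle with hinged lid, 160 mm body diameter, about 145 mm high, spout to own -x, handle to own +x; origin at the centre of its underside. Bystander.
- cups: Stack of clear plastic cups, 78 mm diameter, 145 mm high; origin at the centre of its underside. Bystander.
- sugar_pot: Small blue ceramic sugar pot, 88 mm diameter, 87 mm high; origin at the centre of its underside. Bystander.
- jar: Empty glass jam jar, 72 mm diameter, 100 mm high; origin at the centre of its underside. Bystander.

How it is judged:
By the outcome, as a careful person would: the job done as asked, in the order asked, and still so for the second after the job is handed in, with the robot touching nothing.
It also fails if it takes over 67 s, if anything falls off the work surface, if the arm or the gripper's body presses on something with over 40 N, if the wrist force passes 120 N, or if a joint passes its speed limit or range.

## Working session

There is one attempt and no reset: what is moved stays moved. The work goes in short steps, Python scripts to look and compute and a shell command to move; the robot and the scene stay as the last step left them, time stands still between calls to the robot, and variables do not carry over. Pictures are saved under pics/ and viewed, about 8 in all and at most 12, crops included, and the job is handed in when it is done.

```bash
mkdir -p pics; cat > h.py <<'E'
import numpy as np, cv2
from station import ctrl
def save(n,c): cv2.imwrite(f'pics/{n}.png',c['pixels'][:,:,::-1])
def KD(c): return np.array([[c['fx'],0,c['cx']],[0,c['fy'],c['cy']],[0,0,1.]]),np.array(c['dist'],float)
def ray(c,uv):
    K,D=KD(c); p=cv2.undistortPoints(np.array(uv,float).reshape(-1,1,2),K,D)[:,0]
    return np.c_[p,np.ones(len(p))]
def onplane(c,uv,z):
    R,t=np.array(c['R']),np.array(c['t']); o=-R.T@t; d=ray(c,uv)@R
    return o+d*((z-o[2])/d[:,2])[:,None]
def bydepth(c,uv):
    R,t=np.array(c['R']),np.array(c['t']); uv=np.array(uv).reshape(-1,2)
    z=c['depth'][uv[:,1].astype(int),uv[:,0].astype(int)]
    return (ray(c,uv)*z[:,None]-t)@R
def obs():
    o=ctrl.get_obs()
    for k in ('time_s','ee_pos','eef_rot','force','moment','grip_width'): print(k,np.round(o[k],4))
E
python3 - <<'E'
from h import *
obs()
a=ctrl.camera('top');b=ctrl.camera('scene')
save('top',a);save('scene',b)
import pickle;pickle.dump((a,b),open('c.pkl','wb'))
for c in(a,b): print(-np.array(c['R']).T@c['t'])
E
```

```text
time_s 0.0
ee_pos [ 0.2216 -0.5031  0.2239]
eef_rot [-3.1404e+00 -1.0000e-04  4.1480e-01]
force [ 0.2557  0.1612 -0.3366]
moment [ 0.0519 -0.0192  0.0058]
grip_width 0.0942
[0.44021013 0.02127558 1.23531772]
[1.25881819 0.50236208 0.59345664]
```

View pics/top.png

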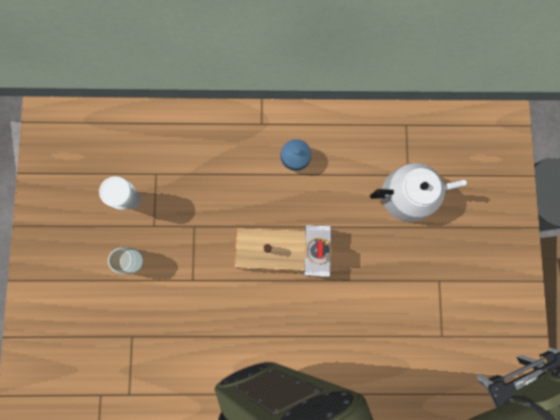

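View pics/scene.png

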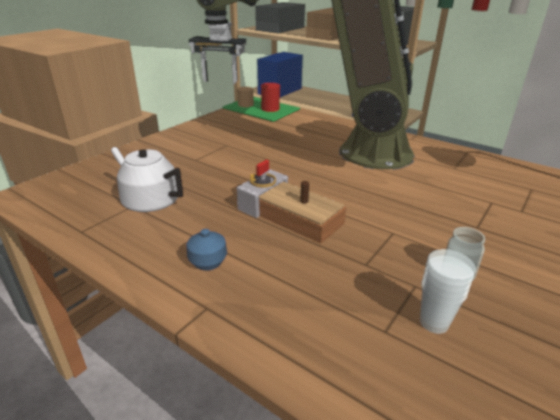

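The top view shows the red knob at about (320,248), the cover handle at (268,248) and the caddy spanning (235–330, 228–275). The kettle is at (413,190), the sugar pot at (296,154), and the cups and jar are at the left. Next I measure them.

```bash
python3 - <<'E'
from h import *
import pickle;a,b=pickle.load(open('c.pkl','rb'))
print('table z',bydepth(a,[[200,330],[280,320],[250,200]]).round(4).tolist())
for n,c in(('top',a),('scene',b)):
    p=c['pixels'].astype(int); m=((p[:,:,0]>140)&(p[:,:,1]<70)&(p[:,:,2]<70)).astype('uint8')
    if n=='scene': m[:140]=0
    else: m[300:]=0
    ys,xs=np.nonzero(m); uv=np.c_[xs,ys]; P=bydepth(c,uv); print(n,'red',len(xs),uv.mean(0),'z',np.percentile(P[:,2],[5,50,95]).round(4))
    if n=='top':
        w=onplane(c,uv,.125);ctr=w.mean(0); _,_,V=np.linalg.svd(w-ctr); print('knob',ctr,V[0],np.ptp((w-ctr)@V[0]),np.ptp((w-ctr)@V[1]))
    else: print(onplane(c,[uv.mean(0)],.112))
# dark handle in top
p=a['pixels'].astype(int)
m=np.zeros(p.shape[:2],bool); m[238:260,255:282]=p[238:260,255:282].sum(2)<200
ys,xs=np.nonzero(m);uv=np.c_[xs,ys];print('handle px',uv.mean(0),len(xs),bydepth(a,uv)[:,2].round(3));print(onplane(a,[uv.mean(0)],.105))
# caddy yaw: points above table by depth, z in .035-.075
yy,xx=np.mgrid[215:290,225:340];uv=np.c_[xx.ravel(),yy.ravel()];P=bydepth(a,uv)
s=P[(P[:,2]>.035)&(P[:,2]<.085)];r=cv2.minAreaRect((s[:,:2]*1000).astype('float32'));print('rect',r,np.median(s[:,2]))
E
```

```text
table z [[0.2816, 0.2126, -0.0001], [0.3078, -0.0078, -0.0041], [0.645, 0.0788, -0.0009]]
top red 76 [319.64473684 249.14473684] z [0.0781 0.1227 0.1276]
knob [ 0.49789976 -0.10581258  0.125     ] [-0.99947157 -0.0325051  -0.        ] 0.035820836922616145 0.014000190127794094
scene red 106 [263.04716981 166.55660377] z [0.0993 0.1138 0.1239]
[[ 0.4978887  -0.10184832  0.112     ]]
handle px [268. 250.] 3 [0.11  0.114 0.108]
[[0.49636894 0.02595359 0.105     ]]
rect ((502.068359375, -10.038711547851562), (258.6246337890625, 133.760986328125), 87.85191345214844) 0.05774107719924947
```

```bash
python3 -m creep '{"translation":[[20,28,4],[40,57,8],[62,89,10],[84,121,10],[106,153,10]],"yaw":[0.1,0.22,0.34,0.46,0.58],"gripper":[0,0,0,0,0]}'; python3 -m creep '{"translation":[[20,29,0],[40,58,0],[60,87,0],[80,116,0],[100,145,0]],"yaw":[0.12,0.24,0.36,0.48,0.60],"gripper":[0,0,0,0,0]}'; python3 -c "
from h import *;obs();print(ctrl.get_obs()['qpos'])"
```

```text
time_s: 0.52
ee_pos: [0.3281, -0.3485, 0.2339]
eef_rot: [-3.14, -0.0, 1.0]
force: [0.6, 0.0, -0.2]
grip_width: 0.094
time_s: 0.93
ee_pos: [0.4287, -0.2018, 0.2338]
eef_rot: [-3.14, -0.0, 1.606]
force: [-0.5, -1.1, 0.2]
grip_width: 0.094
time_s 0.9333
ee_pos [ 0.4287 -0.2018  0.2338]
eef_rot [-3.1403e+00 -2.0000e-04  1.6062e+00]
force [-0.4752 -1.1132  0.2098]
moment [-0.0429 -0.0482 -0.0229]
grip_width 0.094
[-5.17082223e-01  1.22034508e-01  1.71414436e+00 -5.45224290e-04
  1.30666024e+00 -5.52321597e-01]
```

```bash
python3 -m creep '{"translation":[[14,20,0],[28,40,0],[42,60,0],[56,80,0],[69,96,0]],"yaw":[0.12,0.24,0.36,0.48,0.60],"gripper":[0,0,0,0,0]}'; python3 -m creep '{"translation":[[0,0,0],[0,0,0],[0,0,0],[0,0,0],[0,0,0]],"yaw":[0.12,0.24,0.36,0.48,0.60],"gripper":[0,0,0,0,0]}';python3 -m creep '{"translation":[[0,0,0],[0,0,0],[0,0,0],[0,0,0]],"yaw":[0.12,0.24,0.34,0.34],"gripper":[0,0,0,0]}'; cat >> h.py <<'E'
from scipy.spatial.transform import Rotation as Ro
def wrist():
    o=ctrl.get_obs(); c=ctrl.camera('wrist'); T=np.eye(4)
    T[:3,:3]=Ro.from_euler('xyz',o['eef_rot']).as_matrix();T[:3,3]=o['ee_pos']
    M=np.linalg.inv(T@np.array(c['tool_from_camera'])); c['R'],c['t']=M[:3,:3],M[:3,3]; return c
def redfit(c,z):
    p=c['pixels'].astype(int); m=((p[:,:,0]>130)&(p[:,:,1]<80)&(p[:,:,2]<80)).astype('uint8')
    ys,xs=np.nonzero(m); uv=np.c_[xs,ys]; P=bydepth(c,uv); print('red',len(xs),uv.mean(0),np.percentile(P[:,2],[2,50,98]).round(4))
    s=P[np.abs(P[:,2]-z)<.006]
    if len(s)>30:
        r=cv2.minAreaRect((s[:,:2]*1000).astype('float32'));print('rect mm',r)
    return P
E
python3 - <<'E'
from h import *
obs();c=wrist();save('w1',c);redfit(c,.125)
E
```

```text
time_s: 1.35
ee_pos: [0.4982, -0.1043, 0.2335]
eef_rot: [-3.14, -0.001, 2.213]
force: [0.6, -0.6, 0.0]
grip_width: 0.0937
time_s: 1.77
ee_pos: [0.4981, -0.1042, 0.2332]
eef_rot: [-3.14, -0.001, 2.819]
force: [0.0, 0.5, -0.3]
grip_width: 0.0943
time_s: 2.1
ee_pos: [0.4979, -0.1042, 0.2329]
eef_rot: [-3.14, -0.002, -3.12]
force: [0.5, -0.2, 0.3]
grip_width: 0.094
time_s 2.1
ee_pos [ 0.4979 -0.1042  0.2329]
eef_rot [-3.1401e+00 -2.0000e-03 -3.1197e+00]
force [ 0.5217 -0.2479  0.3382]
moment [ 0.0472 -0.1358  0.0267]
grip_width 0.094
red 639 [277.99374022 211.5399061 ] [0.1068 0.1253 0.1269]
rect mm ((495.68328857421875, -105.6834487915039), (42.983760833740234, 11.010945320129395), 1.428018569946289)
```

View pics/w1.png

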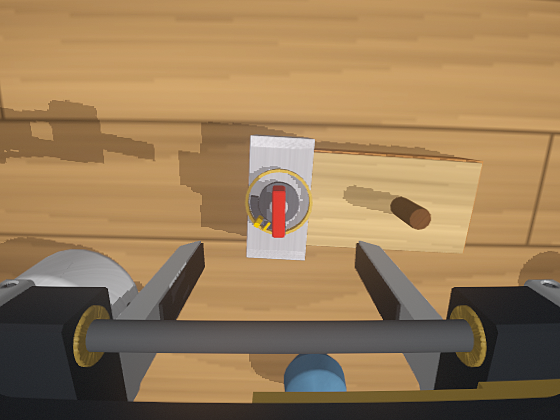

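The wrist view shows the red bar at (278,211), the ridge and stop in yellow at (260,223), and the handle at (411,212). The bar measures 43 x 11 mm at z 0.125, which matches the given size. Its yaw is about 0.025 and the jaws are aligned with it, so I descend.

```bash
python3 -m creep '{"translation":[[-1,-1,-28],[-2,-1.5,-58],[-2,-1.5,-86],[-2,-1.5,-105],[-2,-1.5,-115]],"yaw":[0,0,0,0,0],"gripper":[0,0,0,0,0]}'; python3 -m creep '{"translation":[[0,0,0],[0,0,0],[0,0,0],[0,0,0],[0,0,0]],"yaw":[0,0,0,0,0],"gripper":[150,170,190,255,255]}' 35;  python3 -m creep '{"translation":[[0,0,0],[0,0,0],[0,0,0],[0,0,0],[0,0,0]],"yaw":[0,0,0,0,0],"gripper":[255,255,255,255,255]}' 35; python3 -c "
from h import *;obs()"
```

```text
time_s: 2.57
ee_pos: [0.4949, -0.1054, 0.1155]
eef_rot: [-3.141, -0.005, -3.13]
force: [1.1, 0.5, -1.3]
grip_width: 0.094
time_s: 2.98
ee_pos: [0.4954, -0.1055, 0.1165]
eef_rot: [-3.141, -0.003, -3.13]
force: [0.4, -0.4, -0.7]
grip_width: 0.064
time_s: 3.4
ee_pos: [0.4954, -0.1055, 0.1166]
eef_rot: [-3.141, -0.003, -3.13]
force: [0.3, 0.6, -0.2]
grip_width: 0.0306
time_s 3.4
ee_pos [ 0.4954 -0.1055  0.1166]
eef_rot [-3.1406 -0.0034 -3.1303]
force [ 0.3115  0.6005 -0.1566]
moment [ 0.1039 -0.1391  0.0003]
grip_width 0.0306
```

```bash
python3 -m creep '{"translation":[[0,0,0],[0,0,0],[0,0,0],[0,0,0],[0,0,0]],"yaw":[0,0,0,0,0],"gripper":[255,255,255,255,255]}';  python3 -m creep '{"translation":[[0,0,0],[0,0,0],[0,0,0]],"yaw":[0,0,0],"gripper":[255,255,255]}' ; python3 -c "
from h import *;obs()"
```

```text
time_s: 3.82
ee_pos: [0.4954, -0.1054, 0.1165]
eef_rot: [-3.141, -0.004, -3.13]
force: [0.3, 0.8, -0.1]
grip_width: 0.0119
time_s: 4.07
ee_pos: [0.4954, -0.1054, 0.1165]
eef_rot: [-3.141, -0.004, -3.13]
force: [-0.1, 0.6, 1.0]
grip_width: 0.0117
time_s 4.0667
ee_pos [ 0.4954 -0.1054  0.1165]
eef_rot [-3.1408 -0.0036 -3.1303]
force [-0.1042  0.5987  1.0395]
moment [ 0.2794 -0.1399 -0.0202]
grip_width 0.0117
```

Gripped at 11.7 mm with low side forces. Now I lift 15 mm.

```bash
python3 -m creep '{"translation":[[0,0,4],[0,0,8],[0,0,12],[0,0,15],[0,0,15]],"yaw":[0,0,0,0,0],"gripper":[255,255,255,255,255]}';  python3 -m creep '{"translation":[[0,0,0],[0,0,0]],"yaw":[0,0],"gripper":[255,255]}' ; python3 -c "
from h import *;obs();c=wrist();save('w2',c);redfit(c,.140)"
```

```text
time_s: 4.48
ee_pos: [0.4953, -0.1054, 0.1318]
eef_rot: [-3.141, -0.004, -3.13]
force: [3.1, -0.7, -11.1]
grip_width: 0.0116
time_s: 4.65
ee_pos: [0.4952, -0.1053, 0.1317]
eef_rot: [-3.141, -0.004, -3.13]
force: [3.3, 0.0, -10.8]
grip_width: 0.0118
time_s 4.65
ee_pos [ 0.4952 -0.1053  0.1317]
eef_rot [-3.1409 -0.0038 -3.1303]
force [  3.345    0.0323 -10.8211]
moment [ 0.0189 -1.0451  0.0115]
grip_width 0.0118
red 1847 [279.27395777 266.67460747] [0.117  0.1403 0.1417]
rect mm ((494.9807434082031, -105.36944580078125), (43.1328239440918, 11.448050498962402), 0.28368157148361206)
```

```bash
python3 -m creep '{"translation":[[0,0,0],[0,0,0],[0,0,0],[0,0,0],[0,0,0]],"yaw":[-0.08,-0.17,-0.26,-0.35,-0.40],"gripper":[255,255,255,255,255]}';  python3 -c "
from h import *;obs()"; python3 -m creep '{"translation":[[0,0,0],[0,0,0]],"yaw":[-0.03,-0.05],"gripper":[255,255]}';  python3 -c "
from h import *;obs()"
```

```text
time_s: 5.12
ee_pos: [0.4953, -0.105, 0.1315]
eef_rot: [3.142, -0.004, 2.748]
force: [5.4, 2.4, -11.6]
grip_width: 0.012
time_s 5.1167
ee_pos [ 0.4953 -0.105   0.1315]
eef_rot [ 3.1416 -0.004   2.7479]
force [  5.3724   2.4111 -11.5947]
moment [ 0.6752 -1.2985  0.1072]
grip_width 0.012
time_s: 5.28
ee_pos: [0.4954, -0.1049, 0.1313]
eef_rot: [3.141, -0.004, 2.696]
force: [4.1, 0.1, -11.5]
grip_width: 0.0117
time_s 5.2833
ee_pos [ 0.4954 -0.1049  0.1313]
eef_rot [ 3.1414 -0.0041  2.6962]
force [  4.1483   0.1223 -11.5107]
moment [ 0.1766 -1.2128  0.1178]
grip_width 0.0117
```

```bash
cat > g.py <<'E'
from h import *
import sys
o=ctrl.get_obs();print(o['time_s'].__round__(2),'yaw',round(o['eef_rot'][2],3),'z',round(o['ee_pos'][2],4),'F',np.round(o['force'],1),'Mz',round(o['moment'][2],3))
sys.exit(o['moment'][2]>float(sys.argv[1]))
E
G="python3 g.py 0.19"
python3 -m creep '{"translation":[[0,0,0.2],[0,0,0.2]],"yaw":[-0.03,-0.04],"gripper":[255,255]}' >/dev/null; $G && python3 -m creep '{"translation":[[0,0,0],[0,0,0]],"yaw":[-0.03,-0.04],"gripper":[255,255]}' >/dev/null && $G && python3 -m creep '{"translation":[[0,0,0.2],[0,0,0.2]],"yaw":[-0.03,-0.04],"gripper":[255,255]}' >/dev/null && $G && python3 -m creep '{"translation":[[0,0,0],[0,0,0]],"yaw":[-0.03,-0.04],"gripper":[255,255]}' >/dev/null && $G && python3 -m creep '{"translation":[[0,0,0.2],[0,0,0.2]],"yaw":[-0.03,-0.04],"gripper":[255,255]}' >/dev/null && $G
```

```text
5.45 yaw 2.655 z 0.1314 F [  4.5   0.5 -11.5] Mz 0.052False
```

```bash
sed -i 's/sys.exit(\(.*\))$/sys.exit(int(\1))/' g.py
G="python3 g.py 0.19"
$G && python3 -m creep '{"translation":[[0,0,0],[0,0,0]],"yaw":[-0.03,-0.04],"gripper":[255,255]}' >/dev/null && $G && python3 -m creep '{"translation":[[0,0,0.2],[0,0,0.2]],"yaw":[-0.03,-0.04],"gripper":[255,255]}' >/dev/null && $G && python3 -m creep '{"translation":[[0,0,0],[0,0,0]],"yaw":[-0.03,-0.04],"gripper":[255,255]}' >/dev/null && $G && python3 -m creep '{"translation":[[0,0,0.2],[0,0,0.2]],"yaw":[-0.03,-0.04],"gripper":[255,255]}' >/dev/null && $G
```

```text
5.45 yaw 2.655 z 0.1314 F [  4.5   0.5 -11.5] Mz 0.052
5.62 yaw 2.614 z 0.1313 F [  5.5   0.3 -12. ] Mz 0.045
5.78 yaw 2.574 z 0.1315 F [  5.2   0.8 -11. ] Mz 0.051
5.95 yaw 2.533 z 0.1315 F [  5.3   0.5 -11.2] Mz 0.105
6.12 yaw 2.493 z 0.1317 F [  5.    0.6 -12.5] Mz 0.108
```

```bash

G="python3 g.py 0.19"
$G && python3 -m creep '{"translation":[[0,0,0],[0,0,0]],"yaw":[-0.03,-0.04],"gripper":[255,255]}' >/dev/null && $G && python3 -m creep '{"translation":[[0,0,0],[0,0,0]],"yaw":[-0.03,-0.04],"gripper":[255,255]}' >/dev/null && $G && python3 -m creep '{"translation":[[0,0,0.2],[0,0,0.2]],"yaw":[-0.03,-0.04],"gripper":[255,255]}' >/dev/null && $G && python3 -m creep '{"translation":[[0,0,0],[0,0,0]],"yaw":[-0.03,-0.04],"gripper":[255,255]}' >/dev/null && $G &&  python3 -m creep '{"translation":[[0,0,0.2],[0,0,0.2]],"yaw":[-0.03,-0.04],"gripper":[255,255]}' >/dev/null && $G && python3 -m creep '{"translation":[[0,0,0],[0,0,0]],"yaw":[-0.03,-0.04],"gripper":[255,255]}' >/dev/null && $G
```

```text
6.12 yaw 2.493 z 0.1317 F [  5.    0.6 -12.5] Mz 0.108
6.28 yaw 2.452 z 0.1317 F [  5.4   0.4 -12.3] Mz 0.128
6.45 yaw 2.412 z 0.1317 F [  5.    1.1 -11. ] Mz 0.185
6.62 yaw 2.372 z 0.1318 F [  6.3   0.  -12.6] Mz 0.307
```

Stop felt: Mz rises by about 0.12 per 0.04 rad from yaw 2.43, and the load is well under 0.35. I back off to just short of contact, then lower.

```bash

python3 -m creep '{"translation":[[0,0,0],[0,0,0],[0,0,0]],"yaw":[0.04,0.05,0.05],"gripper":[255,255,255]}' >/dev/null; python3 g.py 9;  python3 -m creep '{"translation":[[0,0,-2],[0,0,-3],[0,0,-3]],"yaw":[0,0,0],"gripper":[255,255,255]}' >/dev/null ; python3 g.py 9; python3 -m creep '{"translation":[[0,0,-1.5],[0,0,-2],[0,0,-2]],"yaw":[0,0,0],"gripper":[255,255,255]}' >/dev/null ; python3 g.py 9
```

```text
6.87 yaw 2.423 z 0.1317 F [  4.7   0.  -12.6] Mz 0.196
7.12 yaw 2.423 z 0.1286 F [  4.6   0.5 -12.1] Mz 0.161
7.37 yaw 2.423 z 0.1265 F [ 3.6  1.1 -9.4] Mz 0.186
```

At lift 10 mm it is below the ridge top and the spring still pulls, so the pin is in the notch. I lower it onto the floor.

```bash

python3 -m creep '{"translation":[[0,0,-0.7],[0,0,-0.7]],"yaw":[0.01,0.02],"gripper":[255,255]}' >/dev/null; python3 g.py 9;  python3 -m creep '{"translation":[[0,0,-0.5],[0,0,-0.5]],"yaw":[0,0],"gripper":[255,255]}' >/dev/null ; python3 g.py 9; python3 -m creep '{"translation":[[0,0,-0.4],[0,0,-0.4]],"yaw":[0,0],"gripper":[255,255]}' >/dev/null ; python3 g.py 9
```

```text
7.53 yaw 2.444 z 0.1257 F [ 3.5 -1.3 -9.5] Mz 0.088
7.7 yaw 2.444 z 0.1253 F [ 3.1  0.5 -7.1] Mz 0.15
7.87 yaw 2.444 z 0.1252 F [ 1.4  0.5 -3.9] Mz 0.143
```

```bash

python3 -m creep '{"translation":[[0,0,-0.5],[0,0,-0.5]],"yaw":[0,0],"gripper":[255,255]}' >/dev/null; python3 g.py 9;  python3 -m creep '{"translation":[[0,0,0],[0,0,0],[0,0,0],[0,0,0],[0,0,0]],"yaw":[0,0,0,0,0],"gripper":[120,120,120,120,120]}' ; python3 -m creep '{"translation":[[0,0,0],[0,0,15],[0,0,40],[0,0,80],[0,0,105]],"yaw":[0,0,0,0,0],"gripper":[120,120,120,120,120]}'; python3 -c "
from h import *;c=wrist();save('w3',c);redfit(c,.134)"
```

```text
8.03 yaw 2.444 z 0.125 F [-1.3  2.6 -0.2] Mz 0.167
time_s: 8.45
ee_pos: [0.4956, -0.1046, 0.1251]
eef_rot: [3.141, -0.004, 2.444]
force: [-0.3, -0.1, 0.2]
grip_width: 0.0421
time_s: 8.87
ee_pos: [0.4959, -0.1048, 0.2331]
eef_rot: [3.14, -0.002, 2.444]
force: [-0.1, 0.5, 0.6]
grip_width: 0.0499
red 682 [278.86217009 215.94428152] [0.1118 0.1336 0.1351]
rect mm ((495.6112976074219, -104.98757934570312), (11.815839767456055, 43.316551208496094), 51.134178161621094)
```

View pics/w3.png

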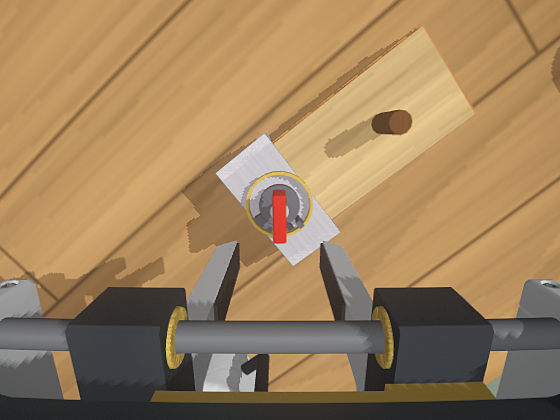

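The knob stays up by itself: its top is at z 0.134 (lift about 9 mm) and the bar is at about −0.68 rad in the world. It appears at (279,216) and the handle top at (400,121). Next I locate the handle.

```bash
python3 - <<'E'
from h import *
c=wrist();yy,xx=np.mgrid[95:150,360:425];uv=np.c_[xx.ravel(),yy.ravel()];P=bydepth(c,uv)
s=P[(P[:,2]>.107)&(P[:,2]<.118)];print(len(s),np.median(s,0),s.min(0),s.max(0),cv2.minEnclosingCircle((s[:,:2]*1000).astype('float32')))
# cover surface rect for yaw
yy,xx=np.mgrid[0:420:2,0:560:2];P=bydepth(c,np.c_[xx.ravel(),yy.ravel()])
s=P[(P[:,2]>.045)&(P[:,2]<.062)&(abs(P[:,0]-.496)<.1)&(P[:,1]>-.07)];print(cv2.minAreaRect((s[:,:2]*1000).astype('float32')))
obs()
E
```

```text
495 [0.49995022 0.02845387 0.11239186] [0.48978358 0.0182403  0.10711786] [0.51121767 0.03923359 0.11513689] ((500.3796691894531, 29.01146125793457), 10.857943534851074)
((500.1352233886719, 24.23809051513672), (190.99716186523438, 110.00261688232422), 88.20182800292969)
time_s 8.9667
ee_pos [ 0.497  -0.105   0.2344]
eef_rot [3.1379e+00 3.0000e-03 2.4436e+00]
force [ 1.3812 -0.0935 -1.2007]
moment [-0.033  -0.1161 -0.0056]
grip_width 0.0499
```

```bash

python3 -m creep '{"translation":[[0,25,0],[0,55,0],[1,85,0],[2,115,0],[3,134,0]],"yaw":[-0.12,-0.24,-0.36,-0.48,-0.60],"gripper":[60,60,60,60,60]}' 20 ; python3 -m creep '{"translation":[[0,0,-20],[0,0,-40],[0,0,-75],[0,0,-110],[0,0,-136]],"yaw":[-0.12,-0.24,-0.27,-0.27,-0.27],"gripper":[60,60,60,60,60]}';  python3 -m creep '{"translation":[[0,0,0],[0,0,0],[0,0,0],[0,0,0],[0,0,0]],"yaw":[0,0,0,0,0],"gripper":[255,255,255,255,255]}' 20; python3 -m creep '{"translation":[[0,0,0],[0,0,0],[0,0,0],[0,0,0],[0,0,0]],"yaw":[0,0,0,0,0],"gripper":[255,255,255,255,255]}' 20;python3 -m creep '{"translation":[[0,0,0],[0,0,0],[0,0,0]],"yaw":[0,0,0],"gripper":[255,255,255]}' 20
```

```text
time_s: 9.38
ee_pos: [0.4995, 0.0312, 0.2335]
eef_rot: [3.139, 0.002, 1.838]
force: [0.2, -0.9, 0.1]
grip_width: 0.0717
time_s: 9.8
ee_pos: [0.4982, 0.0312, 0.0942]
eef_rot: [3.142, 0.002, 1.568]
force: [0.1, 0.3, -0.1]
grip_width: 0.0718
time_s: 10.22
ee_pos: [0.4989, 0.0312, 0.0957]
eef_rot: [3.139, 0.002, 1.568]
force: [0.5, -0.4, -0.2]
grip_width: 0.0421
time_s: 10.63
ee_pos: [0.501, 0.0312, 0.0966]
eef_rot: [3.133, 0.002, 1.568]
force: [15.5, 0.2, -5.4]
grip_width: 0.0217
time_s: 10.88
ee_pos: [0.5012, 0.0312, 0.0966]
eef_rot: [3.133, 0.002, 1.568]
force: [5.2, 0.1, -3.3]
grip_width: 0.0214
```

```bash

python3 -m creep '{"translation":[[0.5,3,0.3],[0.7,8,0.3],[0.8,14,0.3],[1,20,0.3],[1,20,0.3]],"yaw":[0,0,0,0,0],"gripper":[255,255,255,255,255]}'; python3 -m creep '{"translation":[[0,6,0],[0.2,12,0],[0.3,18,0],[0.5,24,0],[0.6,30,0]],"yaw":[0,0,0,0,0],"gripper":[255,255,255,255,255]}'
```

```text
time_s: 11.3
ee_pos: [0.502, 0.0525, 0.0966]
eef_rot: [3.133, 0.002, 1.569]
force: [2.9, 2.4, -7.6]
grip_width: 0.0216
time_s: 11.72
ee_pos: [0.5029, 0.0829, 0.0966]
eef_rot: [3.132, 0.002, 1.569]
force: [6.7, -4.3, -9.6]
grip_width: 0.0216
```

```bash

python3 -m creep '{"translation":[[0.5,7,-0.3],[0.8,14,-0.5],[1,22,-0.5],[1.3,30,-0.5],[1.5,38,-0.5]],"yaw":[0,0,0,0,0],"gripper":[255,255,255,255,255]}'; python3 -m creep '{"translation":[[0.3,5,0],[0.5,10,0],[0.6,14,0],[0.8,17,0],[0.8,17,0]],"yaw":[0,0,0,0,0],"gripper":[255,255,255,255,255]}'; python3 -m creep '{"translation":[[0,2,0],[0,4,0],[0,4,0]],"yaw":[0,0,0],"gripper":[255,255,255]}'
```

```text
time_s: 12.13
ee_pos: [0.5044, 0.1217, 0.0965]
eef_rot: [3.132, 0.002, 1.569]
force: [-3.8, -3.8, 4.2]
grip_width: 0.0215
time_s: 12.55
ee_pos: [0.505, 0.1395, 0.0965]
eef_rot: [3.133, 0.001, 1.569]
force: [-5.1, 2.9, 3.9]
grip_width: 0.0216
time_s: 12.8
ee_pos: [0.5051, 0.1423, 0.0964]
eef_rot: [3.133, 0.004, 1.569]
force: [-3.3, -13.8, 3.8]
grip_width: 0.0219
```

The end stop is felt at 13.8 N after 111 mm of travel. I release, rise and check.

```bash

python3 -m creep '{"translation":[[0,0,0],[0,0,0],[0,0,0],[0,0,0],[0,0,0]],"yaw":[0,0,0,0,0],"gripper":[90,90,90,90,90]}'; python3 -m creep '{"translation":[[0,0,5],[0,0,30],[0,0,65],[0,0,100],[0,0,135]],"yaw":[0,0,0,0,0],"gripper":[90,90,90,90,90]}';python3 -m creep '{"translation":[[0,-20,10],[0,-50,20],[0,-90,20],[0,-120,20],[0,-120,20]],"yaw":[0,0,0,0,0],"gripper":[90,90,90,90,90]}'; python3 - <<'E'
from h import *
c=wrist();save('w4',c);redfit(c,.134)
yy,xx=np.mgrid[0:420,0:560];P=bydepth(c,np.c_[xx.ravel(),yy.ravel()])
s=P[(P[:,2]>.107)&(P[:,2]<.118)&(P[:,1]>.1)&(abs(P[:,0]-.505)<.03)];print(len(s),np.median(s,0),cv2.minEnclosingCircle((s[:,:2]*1000).astype('float32')) if len(s) else '')
a=ctrl.camera('top');save('top2',a)
E
```

```text
time_s: 13.22
ee_pos: [0.5052, 0.1425, 0.0964]
eef_rot: [3.132, 0.004, 1.569]
force: [1.1, 0.1, 0.7]
grip_width: 0.052
time_s: 13.63
ee_pos: [0.5049, 0.1426, 0.2335]
eef_rot: [3.132, 0.003, 1.57]
force: [-0.0, 0.1, 0.9]
grip_width: 0.0605
time_s: 14.05
ee_pos: [0.5049, 0.0187, 0.2542]
eef_rot: [3.131, 0.004, 1.566]
force: [-0.5, 0.8, -0.4]
grip_width: 0.0606
red 486 [265.04526749 311.6090535 ] [0.1061 0.1225 0.1345]
rect mm ((489.0505065917969, -94.12120056152344), (10.910759925842285, 24.60654067993164), 82.54364776611328)
488 [0.50426895 0.13899752 0.11244098] ((504.6365661621094, 139.28501892089844), 10.992171287536621)
```

View pics/w4.png

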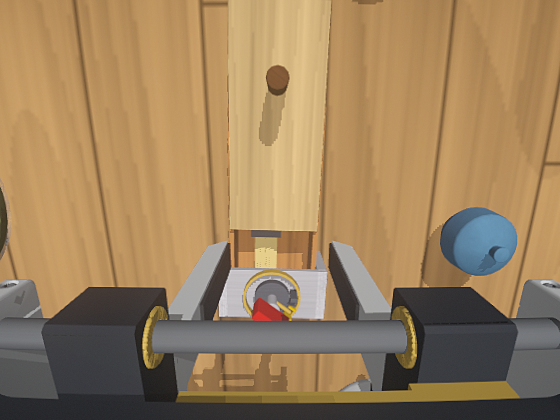

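The cover is open: the handle at (277,78) moved 110.3 mm, and the caddy interior shows at (270,248). The red knob at (267,310) is still turned and still at height. I check it and the bystanders once more from the fixed cameras.

```bash
python3 - <<'E'
from h import *
import pickle;a,b=pickle.load(open('c.pkl','rb'))
c=ctrl.camera('scene');save('scene2',c);a2=cv2.imread('pics/top2.png')[:,:,::-1]
p=c['pixels'].astype(int);m=((p[:,:,0]>140)&(p[:,:,1]<70)&(p[:,:,2]<70));m[:140]=0;ys,xs=np.nonzero(m)
print('red',len(xs),np.percentile(bydepth(c,np.c_[xs,ys])[:,2],[5,50,95]) if len(xs) else '')
def blk(n,x,y,r,i,j):
    d=np.abs(i[y-r:y+r,x-r:x+r].astype(int)-j[y-r:y+r,x-r:x+r]).sum(2);print(n,'changed frac',(d>60).mean().round(3))
for n,x,y,r in(('pot',296,154,20),('kettle',415,192,35),('cups',118,194,22),('jar',127,261,20)): blk('top '+n,x,y,r,a['pixels'],a2)
for n,x,y,r in(('pot',207,249,20),('kettle',147,182,32),('cups',443,300,25),('jar',466,247,15)): blk('scene '+n,x,y,r,b['pixels'],c['pixels'])
obs()
E
```

```text
red 113 [0.10740583 0.11930523 0.13166389]
top pot changed frac 0.0
top kettle changed frac 0.0
top cups changed frac 0.0
top jar changed frac 0.0
scene pot changed frac 0.0
scene kettle changed frac 0.008
scene cups changed frac 0.0
scene jar changed frac 0.0
time_s 14.2
ee_pos [0.505  0.0228 0.2538]
eef_rot [3.1319 0.0032 1.5689]
force [-0.5701  0.9048  0.3474]
moment [-0.0378 -0.0571  0.0451]
grip_width 0.0609
```

View pics/scene2.png

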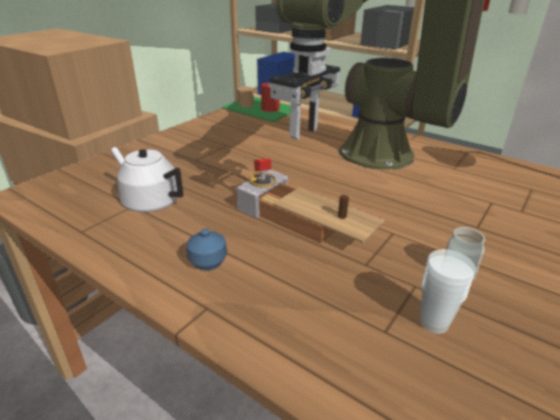

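The scene view shows the knob up and turned at (262,165), the cover open with its handle at (343,207), and the bystanders unchanged. The arm is clear, so I hand in.

```bash
python3 -c "
from station import ctrl;print(ctrl.hand_in())"
```

```text
the job is handed in; nothing more can be done
None
```

The tea caddy is unlocked and open, and I handed the job in at about 14 s of the 67 s allowed.

- **Knob:** I lifted it 15 mm and turned it clockwise until the wrist moment rose to 0.31 N m in all. That includes the spring-back and is under the 0.35 N m limit. I then backed off slightly and lowered it into the rest notch. It stays up by itself, with its top at z ≈ 0.134 m (lift about 9 mm) and turned about 0.7 rad.
- **Cover:** I slid it to its end stop, felt at 13.8 N. The camera shows the handle moved 110.3 mm, against 110 mm for fully open.
- **Bystanders:** The before and after pictures show no change at the kettle, cups, sugar pot or jar, apart from 0.8% of the kettle's pixels in the scene view. The arm ended clear of everything.

- **Readings that disagreed:** The caddy's yaw came out between −0.03 and +0.03 rad depending on the measurement, which did not affect the result. In the last wrist picture the knob was partly hidden by the gripper, so its angle was not measured again there. The scene view after that picture confirmed its height.

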